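# Mount the test gauge on the dovetail rail in the breathing-apparatus store

## Task

Slide the gauge carriage, the one with the black clamp knob at its side, onto the dovetail rail from the rail's pointed end until it is fully home against the stop block. Then, with the carriage home, tighten its clamp knob by turning it clockwise (seen from above) as far as it goes, about a quarter turn. Leave the other gauge, the one on a round flat foot, standing where it is.

Things in the scene. Friction and masses are not known exactly. Their poses are not given: they have to be found in the camera images.
- carriage_post (a point): Loose aluminium gauge carriage, 0.4 kg. Point: middle of its 30 x 30 mm post (30 to 90 mm above the underside, dial on top), 60 above the underside. x: along the groove; z up. Body 60 (x) x 74 (y) x 30 high; dovetail groove through its underside, 34 wide at the bottom, 4 mm play each side on the rail. It slides on the bench top throughout. Grip the post's x faces; the knob's lug, 24 high, reaches to y = -98.
- clamp_knob (a joint): Black knob on the carriage, turning about the upright line x = 0, y = -75 mm of carriage_post. Upright flat bar to grip: 40 long, 14 thick, 32 to 68 mm above the carriage's underside. Value: rad, grows clockwise seen from above; at 0 (loose) the bar lies along the carriage's y, hard stop at 1.4 (tight, nearly along x). Starts at 0 to 0.2. Friction 0.05 N m; stays where left.
- rail_home (a point): Where carriage_post is when home: 60 mm above the bench, over the fixed steel rail's centre line. x: along the rail, the way the carriage slides on; z up. Rail 18 high, 44 wide at top, 26 at the bench, from x = -100 to +30 mm, plus a nose narrowing to 22 wide at its tip x = -128. Stop block at x = +30, 60 wide, 24 high. Start the carriage on the bench at x about -175; either end may lead.
- spare_post (a point): Bystander to leave alone: a similar 30 x 30 mm gauge post with a dial, top 90 mm above the bench, on a round flat foot 80 mm across and 28 high; no knob, no groove. Point: middle of the post, 60 mm above the bench.
Things that resemble listed ones, but are neither listed nor needed, are in the scene too. Several things look just like the part that bears rail_home: the one meant starts nearest to the robot's base.

How it is judged:
By the outcome, as a careful person would: the job done as asked, in the order asked, and still so for the second after the job is handed in, with the robot touching nothing.
It also fails if it takes over 61 s, if anything falls off the work surface, if the arm or the gripper's body presses on something with over 40 N, if the wrist force passes 120 N, or if a joint passes its speed limit or range.

## Robot

A 6-joint arm with a two-finger parallel gripper is mounted at the origin on the work surface. World frame = base frame: x ahead of the robot, y to its left, z up, the work surface at z = 0. Lengths are in m, angles in degrees, forces in N, time in s.
With the tool pointing down it reaches from about 0.4 to 0.825 m from the base axis. Payload 7 kg.
Tool frame: the origin (TCP) lies between the finger pads; the fingertips stand 22 mm ahead of it and the grasp point (between the pads) lies 3 mm ahead of it; z points along the fingers, y is the line along which they close (so a half turn about z gives the same grasp; the last joint's range is limited). The gripper opens to 88 mm and grips with 3 to 60 N. Pads are 19 mm wide; open, the fingers measure 130 mm over their backs; the gripper's body (78 mm by 193 mm) begins 47 mm behind the grasp point.
Start: joints at [80.793, 20.546, 0.682, 0, -70.136, -16.507], TCP at [0.293, 0.608, 0.249] pointing down, gripper open.
Joint ranges: [-176.03, 176.03], [-82.01, 121.73], [-58.28, 71.71], [-173.87, 95.51], [-174.79, -0.11], [-173.66, 173.66]. Speed limits (degrees/s): [136.94, 136.94, 172.46, 180, 180, 180].

## Interface

Orientations are given as [roll, pitch, yaw] about the fixed x, y, z axes, in that order (R = Rz(yaw) Ry(pitch) Rx(roll)).
In Python, from plant import ctrl gives the robot as it stands.
- The arm moves only by the tool apply_moves, never from a script. Its argument "targets" is a list of rows, each an object with "travel": the shift along the tool's x, y, z in mm, a list of three; "roll": the turn about the tool's z in degrees; "jaw": the finger opening in mm, from 0 to 87.6. In form: [{"travel": [tx, ty, tz], "roll": roll, "jaw": jaw}, ...]. A call has 1 to 10 rows; each row shifts and turns the commanded pose from where the row before left it, along the tool's axes as they then stand; what a row does not reach is not made up. A row lasts 1/10 s, in which the tool goes at most 50 mm and 8.59 degrees, less where a joint would pass 70% of its speed; a pose out of reach is approached as far as the arm can. A call with a gripper value outside its range is refused whole. The fingers move at their own pace and stop on an object; the grip force is fixed at half the most. Time passes only in rows, so rows that do not move let the fingers close. It gives the time, the measured TCP pose, the force, the opening and the grip force at its end, in the units of the state.
- ctrl.get_obs(): the state, without advancing time (a new reading comes with each control period).
- ctrl.snapshot(name): name is "scene" or "side" or "wrist"; returns the picture (420x560x3 uint8, red, green, blue); there is no depth.
- ctrl.calibration(name): a dict with "K" (3x3 intrinsics, pixels), "dist_coeffs" ([k1, k2, p1, p2, k3] as OpenCV has them; the pictures are not rectified), "extrinsics" (4x4, takes a point from camera to world coordinates); the wrist camera has in their place "hand_eye" (4x4, takes a point from camera to tool coordinates, whose origin is the TCP and whose axes are the flange's). Camera axes: x right, y down, z forward; pixel columns grow to the right and rows downward; lengths in m; the calibration is good to about 2 mm. A picture is of the moment at which its call begins: read the wrist's pose just before it. calibration takes no time and is no camera call.
- ctrl.close_job(): hands the job in; it is judged then, once.
The state is a dict: "clock": time; "joint_pos": joint angles; "qvel": joint speeds; "tau": joint torques, N m; "tool_pos": TCP position; "orientation": TCP orientation; "force": force on the tool from outside, world axes, zero at the start; "moment": the same for the moment, N m; "opening": finger opening in m; "gripper_force": force on a finger pad.
Only numpy, scipy, OpenCV 4.12 (cv2) and the standard library are available. Lean on these libraries where they do the work, as an engineer would, in place of code of your own. Each camera call takes 0.05 s, during which the arm holds its last target. There are 200 camera calls.

## Working session

There is one attempt and no reset: what is moved stays moved. The work goes in short steps, Python scripts to look and compute and a tool call to move; the robot and the scene stay as the last step left them, time stands still between calls to the robot, and variables do not carry over. Pictures are saved under pics/ and viewed, at most 10 in all, crops included, and the job is handed in when it is done.

Besides the shell and the picture viewer there is one more tool, called after ">>>" in YAML: its name, and indented under it one key for each argument. apply_moves: Moves the arm, as the interface text tells. Its arguments: {"type":"object","properties":{"targets":{"type":"array","items":{"type":"object","properties":{"travel":{"type":"array","items":{"type":"number"}},"roll":{"type":"number"},"jaw":{"type":"number"}}}}},"required":["targets"]}

```bash
mkdir -p pics
python3 - <<'E'
from plant import ctrl
import cv2
o=ctrl.get_obs();print({k:o[k] for k in("clock","tool_pos","orientation","opening","force")})
for n in("scene","side"):
    cv2.imwrite(f"pics/{n}0.png",ctrl.snapshot(n)[:,:,::-1])
for n in("scene","side","wrist"):
    print(n,ctrl.calibration(n))
E
```

```text
{'clock': 0.0, 'tool_pos': array([0.29269846, 0.60772629, 0.24762228]), 'orientation': array([ 1.79904378e+02, -9.42006599e-03, -2.57193870e+01]), 'opening': 0.08784545538783517, 'force': array([-0.16803833, -0.78503174, -0.50430088])}
scene {'K': array([[453.21644458,   0.        , 283.7742026 ],
       [  0.        , 453.21644458, 206.97209022],
       [  0.        ,   0.        ,   1.        ]]), 'dist_coeffs': array([0.02155597, 0.        , 0.        , 0.        , 0.        ]), 'extrinsics': array([[-0.16677086,  0.76635775, -0.62038962,  1.35850095],
       [ 0.98591702,  0.13755864, -0.09510653,  0.14152816],
       [ 0.01245432, -0.62751368, -0.77850592,  1.00590792],
       [ 0.        ,  0.        ,  0.        ,  1.        ]])}
side {'K': array([[502.44243817,   0.        , 284.47157786],
       [  0.        , 502.44243817, 205.51461375],
       [  0.        ,   0.        ,   1.        ]]), 'dist_coeffs': array([-0.09032269,  0.        ,  0.        ,  0.        ,  0.        ]), 'extrinsics': array([[ 0.99908994, -0.01667511,  0.03925861,  0.60106251],
       [-0.04233784, -0.49942295,  0.86532319, -0.98058514],
       [ 0.00517729, -0.86619782, -0.49967443,  0.63180058],
       [ 0.        ,  0.        ,  0.        ,  1.        ]])}
wrist {'K': array([[340.36230003,   0.        , 278.28512674],
       [  0.        , 340.36230003, 207.47519702],
       [  0.        ,   0.        ,   1.        ]]), 'dist_coeffs': array([-0.07740939,  0.        ,  0.        ,  0.        ,  0.        ]), 'hand_eye': array([[-7.86858172e-04, -9.67434266e-01, -2.53121160e-01,
         6.91556578e-02],
       [ 9.99999434e-01, -9.42392809e-04,  4.93223754e-04,
        -3.58409372e-04],
       [-7.15701122e-04, -2.53120629e-01,  9.67434460e-01,
        -1.37088145e-01],
       [ 0.00000000e+00,  0.00000000e+00,  0.00000000e+00,
         1.00000000e+00]])}
```

View pics/scene0.png

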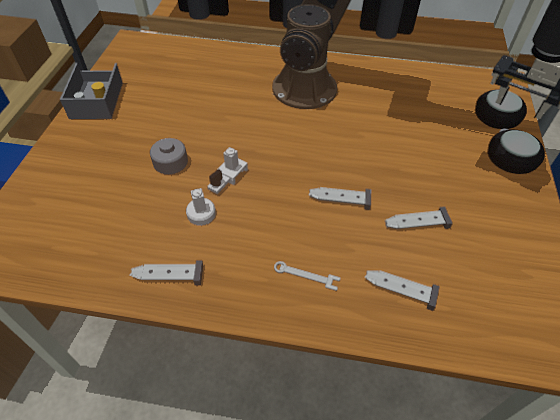

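View pics/side0.png

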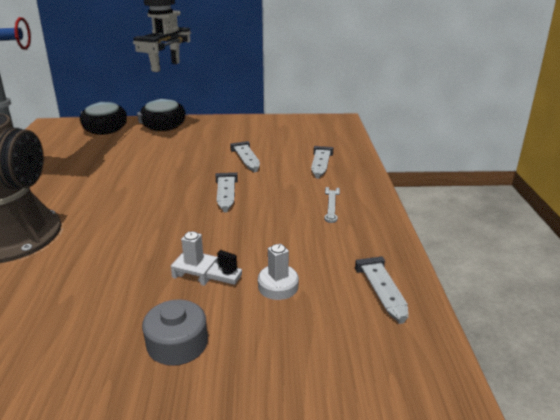

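The scene view shows the carriage at about (231,160) with its black knob at (216,178). The spare gauge is at (200,207). The rail nearest the base has its tip at (310,193) and its stop at (369,198). In the side view the carriage post is at (192,248), the knob at (228,262), and the rail runs from its tip (225,209) to its stop (227,177).

```bash
cat > h.py <<'E'
from plant import ctrl
import cv2, numpy as np
from scipy.spatial.transform import Rotation as R
def Tt():
    o=ctrl.get_obs(); T=np.eye(4); T[:3,:3]=R.from_euler('xyz',o["orientation"],degrees=True).as_matrix(); T[:3,3]=o["tool_pos"]; return T
def cam(n,T=None):
    c=ctrl.calibration(n); E=c["extrinsics"] if n!="wrist" else T@c["hand_eye"]; return c["K"],c["dist_coeffs"],E
def w(n,uv,z,T=None):
    K,d,E=cam(n,T); p=cv2.undistortPoints(np.array([[uv]],float),K,d)[0,0]
    r=E[:3,:3]@[p[0],p[1],1]; return E[:3,3]+r*(z-E[2,3])/r[2]
def px(n,P,T=None):
    K,d,E=cam(n,T); I=np.linalg.inv(E); return cv2.projectPoints(np.array(P,float).reshape(-1,3),cv2.Rodrigues(I[:3,:3])[0],I[:3,3],K,d)[0][:,0]
E
python3 - <<'E'
from h import *
for nm,s,d,z in(("post",(231,158),(192,248),.06),("knob",(216,177),(228,262),.05),("spare",(199,200),(278,265),.06),("tip",(310,193),(225,209),.009),("stop",(368,198),(227,177),.02)):
    print(nm,w("scene",s,z).round(3),w("side",d,z).round(3))
E
```

```text
post [ 0.45  -0.157  0.06 ] [ 0.455 -0.153  0.06 ]
knob [ 0.523 -0.184  0.05 ] [ 0.528 -0.189  0.05 ]
spare [ 0.621 -0.204  0.06 ] [ 0.624 -0.215  0.06 ]
tip [0.499 0.086 0.009] [0.504 0.086 0.009]
stop [0.498 0.252 0.02 ] [0.5   0.238 0.02 ]
```

>>> apply_moves:
  targets:
    - {"travel":[34,35,0],"roll":-3.7,"jaw":87}
    - {"travel":[34,35,0],"roll":0,"jaw":87}
    - {"travel":[34,35,0],"roll":0,"jaw":87}
    - {"travel":[34,35,0],"roll":0,"jaw":87}
    - {"travel":[34,35,0],"roll":0,"jaw":87}
    - {"travel":[34,35,0],"roll":0,"jaw":87}
    - {"travel":[34,35,0],"roll":0,"jaw":87}
    - {"travel":[34,35,0],"roll":0,"jaw":87}
    - {"travel":[34,35,0],"roll":0,"jaw":87}
    - {"travel":[34,35,0],"roll":0,"jaw":87}

```text
clock: 1.1
tool_pos: [0.4741, 0.1532, 0.2486]
orientation: [-180.0, -0.0, -22.0]
force: [0.4, 1.4, 0.4]
opening: 0.0872
gripper_force: 0.0
```

>>> apply_moves:
  targets:
    - {"travel":[0,0,0],"roll":0,"jaw":87}
    - {"travel":[0,0,0],"roll":0,"jaw":87}
    - {"travel":[0,0,0],"roll":0,"jaw":87}

```text
clock: 1.4
tool_pos: [0.4738, 0.1555, 0.2484]
orientation: [180.0, 0.0, -22.0]
force: [-0.1, 0.1, 0.6]
opening: 0.0869
gripper_force: 0.0
```

Run:
```python
from h import *
T=Tt();np.save("T1.npy",T);print(T[:3,3],ctrl.get_obs()["orientation"])
cv2.imwrite("pics/w1.png",ctrl.snapshot("wrist")[:,:,::-1])
```

```text
[0.47376731 0.15547177 0.24842969] [ 1.79995885e+02  1.13791264e-02 -2.20121609e+01]
```

View pics/w1.png

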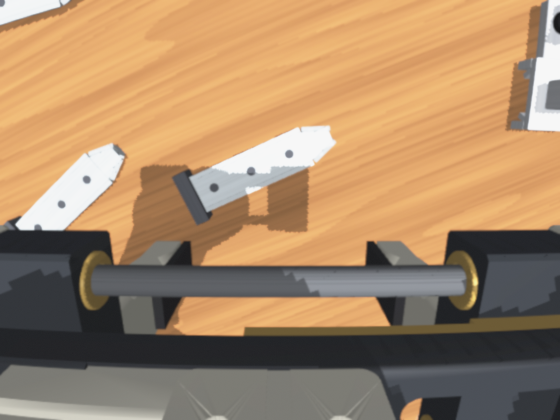

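The wrist view shows the rail with its tip at about (333,134), three screws at (289,154), (251,171) and (214,188), and the stop block between (175,177) and (207,222).

Run:
```python
from h import *
T=np.load("T1.npy")
im=cv2.imread("pics/w1.png")
g=im.astype(int); m=((g.max(2)-g.min(2)<45)&(g.min(2)>110)).astype(np.uint8)
n,l,s,c=cv2.connectedComponentsWithStats(m)
k=l[171,262];print(s[k])
cn=max(cv2.findContours((l==k).astype(np.uint8),0,1)[0],key=len)[:,0]
P=np.array([w("wrist",p,.018,T)[:2] for p in cn])
S=np.array([w("wrist",p,.018,T)[:2] for p in((289,154),(251,171),(214,188))]);print("screws",S.round(4))
d=S[2]-S[0];d/=np.linalg.norm(d);a=np.degrees(np.arctan2(d[1],d[0]));nrm=np.array([-d[1],d[0]])
q=(P-S[0])@np.c_[d,nrm];print("yaw",a)
print("extent",q.min(0),q.max(0))
for t in np.arange(-.07,.1,.01):
    b=q[abs(q[:,0]-t)<.003,1]
    if len(b):print(round(t,2),b.min().round(4),b.max().round(4))
for p in((333,134),(191,200)):print(w("wrist",p,.018 if p[0]>300 else .024,T).round(4))
```

```text
[ 189  126  147   86 5634]
screws [[0.4994 0.1327]
 [0.4979 0.1778]
 [0.4959 0.223 ]]
yaw 92.21466878647836
extent [-0.05052876 -0.02328422] [0.11071705 0.02162413]
-0.05 -0.011 0.0099
-0.04 -0.0153 0.0143
-0.03 -0.0187 0.0182
-0.02 -0.0225 0.0211
-0.01 -0.0227 0.0211
0.0 -0.0228 0.0213
0.01 -0.0225 0.0213
0.02 -0.0226 0.0214
0.03 -0.0228 0.0214
0.04 -0.023 0.0204
0.05 -0.023 0.0212
0.06 -0.0228 0.0212
0.07 -0.0229 0.0215
0.08 -0.0227 0.0214
0.09 -0.023 0.0214
[0.5017 0.0815 0.018 ]
[0.494  0.2506 0.024 ]
```

>>> apply_moves:
  targets:
    - {"travel":[8,42,0],"roll":0,"jaw":87}
    - {"travel":[8,42,0],"roll":0,"jaw":87}
    - {"travel":[8,42,0],"roll":0,"jaw":87}
    - {"travel":[8,42,0],"roll":0,"jaw":87}
    - {"travel":[8,42,0],"roll":0,"jaw":87}
    - {"travel":[8,42,0],"roll":0,"jaw":87}
    - {"travel":[8,42,0],"roll":0,"jaw":87}
    - {"travel":[0,0,0],"roll":0,"jaw":87}
    - {"travel":[0,0,0],"roll":0,"jaw":87}
    - {"travel":[0,0,0],"roll":0,"jaw":87}

```text
clock: 2.45
tool_pos: [0.4161, -0.1373, 0.2485]
orientation: [-180.0, -0.0, -21.9]
force: [0.8, 0.5, 0.0]
opening: 0.0868
gripper_force: 0.0
```

Run:
```python
from h import *
T=Tt();np.save("T2.npy",T);print(T[:3,3],ctrl.get_obs()["orientation"])
cv2.imwrite("pics/w2.png",ctrl.snapshot("wrist")[:,:,::-1])
```

```text
[ 0.41610318 -0.13731685  0.24854821] [-1.79990035e+02 -2.60886356e-03 -2.19251340e+01]
```

View pics/w2.png

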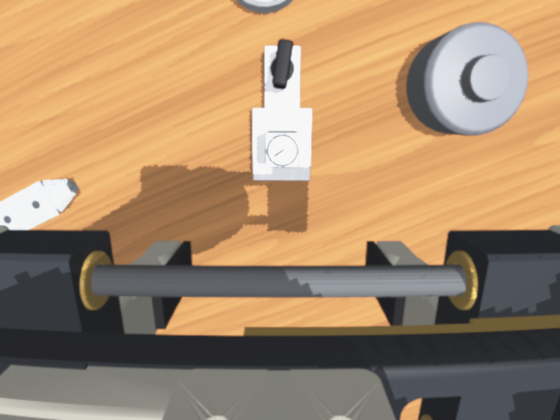

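The view shows the dial (post top) at (283,150), the carriage body between (253,109) and (310,180), and the knob bar from (287,42) to (280,86).

Run:
```python
from h import *
T=np.load("T2.npy")
W=lambda u,z:w("wrist",u,z,T)[:2]
post=W((283,150),.09);bm=(W((253,109),.03)+W((311,109),.03))/2;bl=(W((253,109),.03)-W((252,176),.03));wd=W((311,109),.03)-W((253,109),.03)
ang=lambda v:np.degrees(np.arctan2(v[1],v[0]))
print("post",post,"width",np.linalg.norm(wd),ang(wd)+90,"side edge",np.linalg.norm(bl),ang(bl))
k1,k2=W((286,44),.068),W((280,82),.068);kc=(k1+k2)/2
print("knob",kc,np.linalg.norm(kc-post),ang(kc-post),"bar",np.linalg.norm(k1-k2),ang(k1-k2),"T body front mid",bm,np.linalg.norm(bm-post),ang(bm-post))
d=post-T[:2,3];print("tool shift",T[:2,:2].T@d)
```

```text
post [ 0.45452453 -0.1570435 ] width 0.058626497710972406 -21.94148387882663 side edge 0.06855759369247691 -23.805092419464245
knob [ 0.52339214 -0.18490392] 0.0742896394802513 -22.025809606523147 bar 0.0324201444761441 -31.197696292023288 T body front mid [ 0.4880068  -0.17025957] 0.03599619749101599 -21.54005948546904
tool shift [0.04300827 0.00395354]
```

>>> apply_moves:
  targets:
    - {"travel":[43,4,0],"roll":0,"jaw":87}
    - {"travel":[0,0,40],"roll":0,"jaw":87}
    - {"travel":[0,0,40],"roll":0,"jaw":87}
    - {"travel":[0,0,40],"roll":0,"jaw":87}
    - {"travel":[0,0,40],"roll":0,"jaw":87}
    - {"travel":[0,0,18],"roll":0,"jaw":87}
    - {"travel":[0,0,10],"roll":0,"jaw":87}
    - {"travel":[0,0,0],"roll":0,"jaw":87}
    - {"travel":[0,0,0],"roll":0,"jaw":26}
    - {"travel":[0,0,0],"roll":0,"jaw":26}

```text
clock: 3.5
tool_pos: [0.4552, -0.158, 0.0618]
orientation: [-179.9, -0.1, -22.0]
force: [0.2, 0.0, -0.0]
opening: 0.0763
gripper_force: 0.0
```

>>> apply_moves:
  targets:
    - {"travel":[0,0,0],"roll":0,"jaw":20}
    - {"travel":[0,0,0],"roll":0,"jaw":20}
    - {"travel":[0,0,0],"roll":0,"jaw":20}
    - {"travel":[0,0,0],"roll":0,"jaw":20}
    - {"travel":[0,0,0],"roll":0,"jaw":20}
    - {"travel":[0,0,0],"roll":0,"jaw":20}

```text
clock: 4.1
tool_pos: [0.4542, -0.1582, 0.0606]
orientation: [-180.0, -0.0, -22.0]
force: [-0.4, 0.5, 0.3]
opening: 0.0302
gripper_force: 30.0
```

>>> apply_moves:
  targets:
    - {"travel":[0,0,0],"roll":-6,"jaw":20}
    - {"travel":[0,0,0],"roll":-6,"jaw":20}
    - {"travel":[0,0,0],"roll":-6,"jaw":20}
    - {"travel":[0,0,0],"roll":-6.2,"jaw":20}
    - {"travel":[9.5,-32,0],"roll":0,"jaw":20}
    - {"travel":[9.5,-32,0],"roll":0,"jaw":20}
    - {"travel":[9.5,-32,0],"roll":0,"jaw":20}
    - {"travel":[9.5,-32,0],"roll":0,"jaw":20}
    - {"travel":[9.5,-32,0],"roll":0,"jaw":20}
    - {"travel":[9.5,-31.5,0],"roll":0,"jaw":20}

```text
clock: 5.1
tool_pos: [0.503, 0.0355, 0.0607]
orientation: [179.9, 0.1, 2.2]
force: [-0.5, -6.5, 5.3]
opening: 0.0299
gripper_force: 30.0
```

>>> apply_moves:
  targets:
    - {"travel":[0,0,0],"roll":0,"jaw":20}
    - {"travel":[0,0,0],"roll":0,"jaw":20}
    - {"travel":[0,0,0],"roll":0,"jaw":20}

```text
clock: 5.4
tool_pos: [0.5039, 0.0352, 0.0606]
orientation: [-180.0, -0.0, 2.2]
force: [1.2, 2.5, 0.3]
opening: 0.0297
gripper_force: 30.0
```

Run:
```python
from h import *
T=Tt();np.save("T3.npy",T);print(T[:3,3],ctrl.get_obs()["orientation"],ctrl.get_obs()["force"])
a=ctrl.snapshot("wrist")[:,:,::-1]; b=ctrl.snapshot("scene")[:,:,::-1][120:260,220:420]
cv2.imwrite("pics/s3.png",b)
cv2.imwrite("pics/w3.png",np.hstack([cv2.resize(a,(400,300)),cv2.resize(b,(400,280))[:280].copy() if 0 else cv2.copyMakeBorder(cv2.resize(b,(400,280)),0,20,0,0,0)]))
```

```text
[0.50388835 0.03524529 0.06061915] [-1.79979927e+02 -3.33321180e-02  2.18710022e+00] [1.24286347 2.45072995 0.25623415]
```

View pics/w3.png

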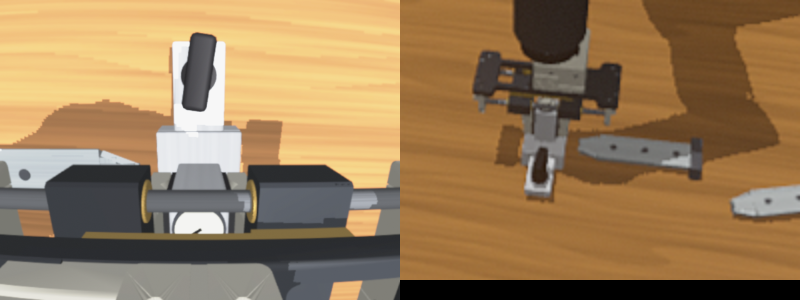

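The wrist view shows the carriage square in the gripper, centred at about column 199 of 400. The scene view shows it lined up ahead of the rail nose. I'll slide it on in stages.

>>> apply_moves:
  targets:
    - {"travel":[0,-10,0],"roll":0,"jaw":20}
    - {"travel":[0,-10,0],"roll":0,"jaw":20}
    - {"travel":[0,-10,0],"roll":0,"jaw":20}
    - {"travel":[0,-10,0],"roll":0,"jaw":20}
    - {"travel":[0,-10,0],"roll":0,"jaw":20}
    - {"travel":[0,-10,0],"roll":0,"jaw":20}
    - {"travel":[0,-10,0],"roll":0,"jaw":20}
    - {"travel":[0,-10,0],"roll":0,"jaw":20}

```text
clock: 6.3
tool_pos: [0.4996, 0.1132, 0.0607]
orientation: [179.9, 0.1, 2.1]
force: [-0.2, -7.2, 6.0]
opening: 0.03
gripper_force: 30.0
```

>>> apply_moves:
  targets:
    - {"travel":[0,0,0],"roll":0,"jaw":20}
    - {"travel":[0,0,0],"roll":0,"jaw":20}

```text
clock: 6.5
tool_pos: [0.4999, 0.1144, 0.0607]
orientation: [180.0, 0.1, 2.1]
force: [-2.6, 1.2, 5.0]
opening: 0.0299
gripper_force: 30.0
```

>>> apply_moves:
  targets:
    - {"travel":[0,-10,0],"roll":0,"jaw":20}
    - {"travel":[0,-10,0],"roll":0,"jaw":20}
    - {"travel":[0,-10,0],"roll":0,"jaw":20}
    - {"travel":[0,-10,0],"roll":0,"jaw":20}
    - {"travel":[0,-10,0],"roll":0,"jaw":20}
    - {"travel":[0,-10,0],"roll":0,"jaw":20}
    - {"travel":[0,-10,0],"roll":0,"jaw":20}
    - {"travel":[0,-10,0],"roll":0,"jaw":20}
    - {"travel":[0,0,0],"roll":0,"jaw":20}
    - {"travel":[0,0,0],"roll":0,"jaw":20}

```text
clock: 7.5
tool_pos: [0.497, 0.1941, 0.0606]
orientation: [180.0, 0.1, 2.1]
force: [-2.4, 0.6, 4.3]
opening: 0.0298
gripper_force: 30.0
```

>>> apply_moves:
  targets:
    - {"travel":[0,-4,0],"roll":0,"jaw":20}
    - {"travel":[0,-4,0],"roll":0,"jaw":20}
    - {"travel":[0,-3,0],"roll":0,"jaw":20}
    - {"travel":[0,-2,0],"roll":0,"jaw":20}
    - {"travel":[0,-2,0],"roll":0,"jaw":20}
    - {"travel":[0,0,0],"roll":0,"jaw":20}

```text
clock: 8.1
tool_pos: [0.4963, 0.2076, 0.0607]
orientation: [179.8, 0.1, 2.1]
force: [-0.4, -6.9, 6.1]
opening: 0.0298
gripper_force: 30.0
```

>>> apply_moves:
  targets:
    - {"travel":[0,-2,0],"roll":0,"jaw":20}
    - {"travel":[0,-2,0],"roll":0,"jaw":20}
    - {"travel":[0,0,0],"roll":0,"jaw":20}
    - {"travel":[0,0,0],"roll":0,"jaw":20}

```text
clock: 8.5
tool_pos: [0.4962, 0.2115, 0.0607]
orientation: [179.8, 0.1, 2.1]
force: [-0.6, -6.8, 7.4]
opening: 0.0299
gripper_force: 30.0
```

>>> apply_moves:
  targets:
    - {"travel":[0,-2,0],"roll":0,"jaw":20}
    - {"travel":[0,-2,0],"roll":0,"jaw":20}
    - {"travel":[0,0,0],"roll":0,"jaw":20}
    - {"travel":[0,0,0],"roll":0,"jaw":20}

```text
clock: 8.9
tool_pos: [0.496, 0.2134, 0.0608]
orientation: [179.7, 0.2, 2.1]
force: [3.4, -16.8, 10.0]
opening: 0.0301
gripper_force: 30.0
```

>>> apply_moves:
  targets:
    - {"travel":[0,-2,0],"roll":0,"jaw":20}
    - {"travel":[0,-2,0],"roll":0,"jaw":20}
    - {"travel":[0,0,0],"roll":0,"jaw":20}
    - {"travel":[0,0,0],"roll":0,"jaw":20}

```text
clock: 9.3
tool_pos: [0.4957, 0.2139, 0.0609]
orientation: [179.4, 0.3, 2.1]
force: [10.1, -32.1, 16.2]
opening: 0.0301
gripper_force: 30.0
```

Run:
```python
from h import *
a=ctrl.snapshot("wrist")[:,:,::-1]; b=ctrl.snapshot("scene")[:,:,::-1][150:230,320:430]; c=ctrl.snapshot("side")[:,:,::-1][140:215,180:270]
cv2.imwrite("pics/w4.png",np.hstack([cv2.resize(b,(400,300),interpolation=2),cv2.resize(c,(400,300),interpolation=2)]))
```

```text
(no output)
```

View pics/w4.png

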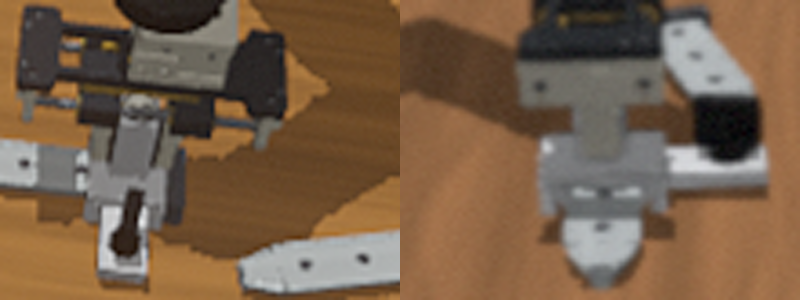

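The scene and side views show the carriage body fully on the rail, pressed against the stop block with 32 N and no further advance. I'll relax the push, release and rise.

>>> apply_moves:
  targets:
    - {"travel":[0,3,0],"roll":0,"jaw":20}
    - {"travel":[0,2,0],"roll":0,"jaw":20}
    - {"travel":[0,0,0],"roll":0,"jaw":20}
    - {"travel":[0,0,0],"roll":0,"jaw":87}
    - {"travel":[0,0,0],"roll":0,"jaw":87}
    - {"travel":[0,0,0],"roll":0,"jaw":87}
    - {"travel":[0,0,0],"roll":0,"jaw":87}
    - {"travel":[0,0,0],"roll":0,"jaw":87}

```text
clock: 10.25
tool_pos: [0.4967, 0.2173, 0.0605]
orientation: [-180.0, 0.0, 2.2]
force: [-0.6, 0.5, 0.5]
opening: 0.0642
gripper_force: 0.0
```

>>> apply_moves:
  targets:
    - {"travel":[0,0,-30],"roll":0,"jaw":87}
    - {"travel":[0,0,-40],"roll":0,"jaw":87}
    - {"travel":[0,0,-40],"roll":0,"jaw":87}
    - {"travel":[0,0,-30],"roll":0,"jaw":87}
    - {"travel":[0,0,0],"roll":0,"jaw":87}
    - {"travel":[0,0,0],"roll":0,"jaw":87}
    - {"travel":[0,0,0],"roll":0,"jaw":87}

```text
clock: 10.95
tool_pos: [0.4961, 0.2168, 0.1995]
orientation: [180.0, 0.1, 2.2]
force: [0.4, -0.2, -0.7]
opening: 0.0867
gripper_force: 0.0
```

Run:
```python
from h import *
T=Tt();np.save("T5.npy",T);print(T[:3,3],ctrl.get_obs()["orientation"],ctrl.get_obs()["force"])
cv2.imwrite("pics/w5.png",ctrl.snapshot("wrist")[:,:,::-1])
```

```text
[0.49611654 0.21682964 0.19953156] [1.79954592e+02 8.22106301e-02 2.18323464e+00] [ 0.40050765 -0.1588287  -0.65361699]
```

View pics/w5.png

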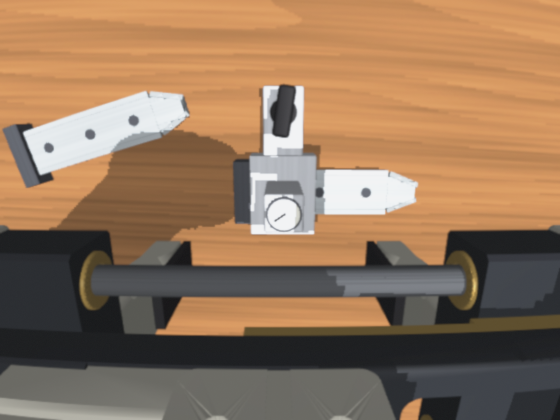

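The view shows the carriage against the black stop at (242,190), the post dial at (284,214), and the knob bar from (288,87) to (281,136).

Run:
```python
from h import *
T=np.load("T5.npy")
im=cv2.imread("pics/w5.png")[80:142,265:305].max(2)<60
n,l,s,c=cv2.connectedComponentsWithStats(im.astype(np.uint8));k=1+s[1:,4].argmax();print(s[k])
W=lambda u,z:w("wrist",u,z,T)[:2]
ang=lambda v:np.degrees(np.arctan2(v[1],v[0]))
k1,k2=W((288,88),.068),W((281,134),.068);kc=(k1+k2)/2;post=W((284,214),.09)
print("post",post,"knob",kc,np.linalg.norm(kc-post),ang(kc-post),"bar",np.linalg.norm(k1-k2),ang(k1-k2))
print("tool shift",T[:2,:2].T@(kc-T[:2,3]))
```

```text
[  6   6  17  50 224]
post [0.49561478 0.2120241 ] knob [0.57084385 0.21439228] 0.07526633711494862 1.803053067743514 bar 0.0346407803683748 -6.524993519186539
tool shift [0.07458014 0.00528244]
```

>>> apply_moves:
  targets:
    - {"travel":[37.5,2.8,0],"roll":0,"jaw":50}
    - {"travel":[37.5,2.8,0],"roll":0,"jaw":50}
    - {"travel":[0,0,20],"roll":8.5,"jaw":50}
    - {"travel":[0,0,0],"roll":0,"jaw":50}
    - {"travel":[0,0,40],"roll":0,"jaw":50}
    - {"travel":[0,0,40],"roll":0,"jaw":50}
    - {"travel":[0,0,20],"roll":0,"jaw":50}
    - {"travel":[0,0,15],"roll":0,"jaw":50}
    - {"travel":[0,0,6],"roll":0,"jaw":50}
    - {"travel":[0,0,0],"roll":0,"jaw":50}

```text
clock: 12.0
tool_pos: [0.5711, 0.2142, 0.059]
orientation: [179.9, 0.1, -6.2]
force: [-0.5, 0.3, -0.4]
opening: 0.0501
gripper_force: 0.0
```

>>> apply_moves:
  targets:
    - {"travel":[0,0,0],"roll":0,"jaw":5}
    - {"travel":[0,0,0],"roll":0,"jaw":5}
    - {"travel":[0,0,0],"roll":0,"jaw":5}
    - {"travel":[0,0,0],"roll":0,"jaw":5}
    - {"travel":[0,0,0],"roll":0,"jaw":5}
    - {"travel":[0,0,0],"roll":0,"jaw":5}

```text
clock: 12.6
tool_pos: [0.5721, 0.2145, 0.0599]
orientation: [-180.0, -0.0, -6.3]
force: [-0.2, 0.4, 1.5]
opening: 0.0136
gripper_force: 30.0
```

Run:
```python
from h import *
o=ctrl.get_obs();print(o["tool_pos"],o["orientation"],o["force"],o["moment"],o["joint_pos"],o["opening"])
```

```text
[0.57207751 0.2145198  0.05988719] [-1.79978943e+02 -2.54415534e-02 -6.30925912e+00] [-0.21569877  0.37583557  1.51459012] [ 0.11375115  0.12689499 -0.06251951] [ 3.88530634e+01  2.48646001e+01 -2.02932590e+01  4.53104188e-03
 -4.48092702e+01  4.48344685e+01] 0.013571260074987929
```

>>> apply_moves:
  targets:
    - {"travel":[0,0,0],"roll":8,"jaw":5}
    - {"travel":[0,0,0],"roll":8,"jaw":5}
    - {"travel":[0,0,0],"roll":8,"jaw":5}
    - {"travel":[0,0,0],"roll":8,"jaw":5}
    - {"travel":[0,0,0],"roll":8,"jaw":5}
    - {"travel":[0,0,0],"roll":8,"jaw":5}
    - {"travel":[0,0,0],"roll":8,"jaw":5}
    - {"travel":[0,0,0],"roll":8,"jaw":5}
    - {"travel":[0,0,0],"roll":4,"jaw":5}
    - {"travel":[0,0,0],"roll":0,"jaw":5}

```text
clock: 13.6
tool_pos: [0.5711, 0.2137, 0.0596]
orientation: [179.9, -0.0, -74.4]
force: [-3.0, -0.7, 3.9]
opening: 0.0138
gripper_force: 30.0
```

Run:
```python
from h import *
o=ctrl.get_obs();print(o["tool_pos"],o["orientation"],o["force"],o["moment"],o["opening"])
```

```text
[0.57109009 0.21373808 0.05955462] [ 1.79899847e+02 -3.13915925e-02 -7.43809624e+01] [-3.04490013 -0.71591629  3.91233102] [-0.25366913  1.62498604 -0.05028132] 0.013822824739297948
```

>>> apply_moves:
  targets:
    - {"travel":[0,0,0],"roll":3,"jaw":5}
    - {"travel":[0,0,0],"roll":3,"jaw":5}
    - {"travel":[0,0,0],"roll":0,"jaw":5}
    - {"travel":[0,0,0],"roll":0,"jaw":5}

```text
clock: 14.0
tool_pos: [0.5711, 0.2136, 0.0596]
orientation: [179.9, -0.1, -80.1]
force: [-4.1, -2.5, 5.1]
opening: 0.0139
gripper_force: 30.4
```

Run:
```python
from h import *
o=ctrl.get_obs();print(o["tool_pos"],o["orientation"],o["force"],o["moment"],o["opening"])
```

```text
[0.5710909  0.21356924 0.05956552] [ 1.79892662e+02 -8.13631275e-02 -8.00964310e+01] [-4.12688827 -2.48067232  5.07063988] [-1.06491721  1.53545923  0.67307066] 0.013896744479580165
```

>>> apply_moves:
  targets:
    - {"travel":[0,0,0],"roll":3,"jaw":5}
    - {"travel":[0,0,0],"roll":0,"jaw":5}
    - {"travel":[0,0,0],"roll":0,"jaw":5}

```text
clock: 14.3
tool_pos: [0.571, 0.2135, 0.0595]
orientation: [179.9, -0.1, -83.1]
force: [-3.8, -4.0, 4.9]
opening: 0.0143
gripper_force: 31.7
```

Run:
```python
from h import *
o=ctrl.get_obs();print(o["tool_pos"],o["orientation"],o["force"],o["moment"],o["opening"])
```

```text
[0.57104389 0.21350337 0.05951855] [ 1.79890230e+02 -9.81095802e-02 -8.30813661e+01] [-3.79433208 -3.95399572  4.94881943] [-1.25148875  1.53042333  0.83389934] 0.014334046367863515
```

>>> apply_moves:
  targets:
    - {"travel":[0,0,0],"roll":0,"jaw":36}
    - {"travel":[0,0,0],"roll":0,"jaw":36}
    - {"travel":[0,0,0],"roll":0,"jaw":36}
    - {"travel":[0,0,0],"roll":0,"jaw":36}
    - {"travel":[0,0,-15],"roll":0,"jaw":36}
    - {"travel":[0,0,-25],"roll":0,"jaw":36}
    - {"travel":[0,0,-40],"roll":0,"jaw":36}
    - {"travel":[0,0,-40],"roll":0,"jaw":36}
    - {"travel":[0,0,-40],"roll":0,"jaw":36}
    - {"travel":[0,0,-20],"roll":0,"jaw":36}

```text
clock: 15.3
tool_pos: [0.5732, 0.215, 0.2439]
orientation: [-179.7, 0.1, -83.3]
force: [0.2, 0.2, -0.3]
opening: 0.0359
gripper_force: 0.0
```

>>> apply_moves:
  targets:
    - {"travel":[-45,0,0],"roll":0,"jaw":36}
    - {"travel":[-20,30,0],"roll":0,"jaw":36}
    - {"travel":[0,0,0],"roll":0,"jaw":36}
    - {"travel":[0,0,0],"roll":0,"jaw":36}

```text
clock: 15.7
tool_pos: [0.5342, 0.2761, 0.2398]
orientation: [-180.0, 0.0, -83.2]
force: [0.0, 0.3, 0.1]
opening: 0.036
gripper_force: 0.0
```

Run:
```python
from h import *
T=Tt();np.save("T6.npy",T);print(T[:3,3],ctrl.get_obs()["orientation"])
cv2.imwrite("pics/w6.png",ctrl.snapshot("wrist")[:,:,::-1])
print(px("wrist",[[.4957,.2125,.09],[.5705,.2149,.068]],T))
```

```text
[0.5341673  0.27611127 0.23983601] [-1.79970223e+02  2.19401711e-02 -8.32049729e+01]
[[335.05410693 131.09980662]
 [247.14337664 122.77911071]]
```

View pics/w6.png

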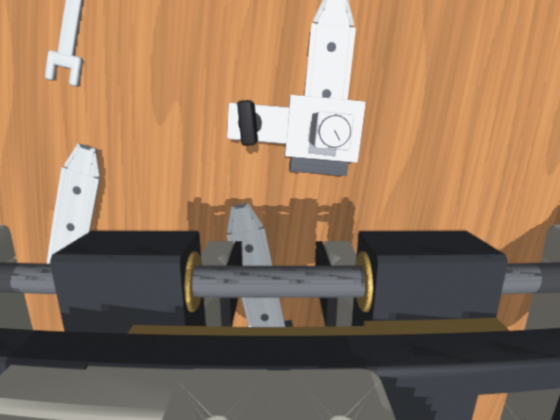

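The view shows the dial at (335,131), as predicted for home. The carriage body touches the stop, and the bar now lies from (246,101) to (249,144), nearly along the rail. I'll check the bar angle.

Run:
```python
from h import *
T=np.load("T6.npy")
ang=lambda v:np.degrees(np.arctan2(v[1],v[0]))
im=(cv2.imread("pics/w6.png").max(2)<50).astype(np.uint8);im[:95]=0;im[150:]=0;im[:,:232]=0;im[:,265:]=0
ys,xs=np.nonzero(im);r=cv2.minAreaRect(np.c_[xs,ys].astype(np.float32));print(r,len(xs))
W=lambda u,z:w("wrist",u,z,T)[:2]
k=W((249,143),.068)-W((245,102),.068);print(ang(k))
e=W((361,104),.03)-W((290,98),.03);print("carriage y",ang(e)); e=W((351,40),.018)-W((346,98),.018);print("rail",ang(e))
```

```text
((248.0, 123.0), (42.0, 16.0), 90.0) 135
101.3265732253461
carriage y -177.52976126083033
rail -86.23526801766694
```

```bash
python3 -c "
from plant import ctrl
print(ctrl.close_job())"
```

```text
the job is handed in; nothing more can be done
None
```

I slid the carriage fully home against the stop block and turned its clamp knob clockwise to the hard stop, about 1.4 rad. The spare gauge was not touched, and the job is handed in at about 16 s.

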